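# Snap a price-sign clip onto a display rail and slide it up to the stop collar

## Task

Take the narrow sign clip from the counter and press its open jaws straight down over the free stretch of the display rail until it is fully home, sign upright, at least 4 cm clear of the stop collar. Then slide it along the rail right up to the collar, press it snug against it for a moment with about 10 N more than the sliding alone takes, and let go. Work gently: do not strain the rail, do not shift the collar, and leave the other goods where they are.

Things in the scene. Friction and masses are not known exactly. Their poses are not given: they have to be found in the camera images.
- clip: The narrow sign clip, loose, upright on the counter, 90 g, 60 mm tall. Origin: centre of its underside. z up, y along its gap and bore, x across. Same either way round. Two grey spring jaws (30 mm long in y, 26 mm over all in x) leave a gap open downwards: flared mouth 17 mm wide, throat 11 mm wide 8 mm above the origin, bore centre 13 mm above the origin.
- clip_bore (a point): Centre of the narrow clip's bore, axes as clip. Fully home it lies on the rail's axis. The jaws spring sideways (1 N/mm each, 2 N preload): pressing the clip over the rail takes 4 to 15 N down, then they close below the rail and clamp it; the saddle's underside, 7 mm above this point, lands on the rail's top. Sliding then drags with some 2 to 8 N; friction varies.
- clip_plate (a point): Middle of the narrow clip's upright white sign plate, 43 mm above clip's origin, same axes. The plate is 10 mm thick in x, 30 mm wide in y and reaches from 26 to 60 mm above the origin: grip it across its thickness. It stands on a grey saddle 28 mm (x) by 30 mm (y), 20 to 26 mm above the origin; fingertips may bear on the 9 mm shoulders beside the plate.
- stand: The display stand, fixed. Origin on the counter under the rail's middle; z up, y along the rail. Base plate 100 (x) by 300 (y) by 12 mm; two posts, 16 mm thick with 21 mm ball heads at rail height, at y = -135 and +135 mm. A sign is already mounted at y = 85 to 115 mm and stays there. A touch beyond 45 N strains the rail.
- rail_mid (a point): Middle of the rail, on its axis, 110 mm above the counter, axes as stand. The rail is a horizontal steel rod, 14 mm in diameter, along y. Its free stretch runs from the post at -y to the stop collar.
- collar: The stop collar on the rail: dark steel, 29 mm diameter, 14 mm long, brass screw on top. Origin on the rail's axis, in the middle of its face that looks along -y to the free stretch; axes as stand. It starts 0 to 45 mm to the +y side of the rail's middle. Only friction holds it: a push over 15 N along the rail shifts it. Snug, the clip's bore centre lies 15 mm to the -y side of this origin.
- wide_clip: Another sign clip standing on the counter, same jaws and saddle but with a wider, lower sign plate (64 mm wide, 26 mm tall). Not to be used. Origin under its middle.
- pack_blue: Small blue goods box 50 x 150 x 30 mm, loose on the counter, origin under its middle; bystander.
- pack_red: Small red goods box 40 x 90 x 28 mm, loose, lying on the stand's base plate under the rail; bystander. Origin under its middle.
- roll_0: Silver wrapped roll standing on end, 60 mm diameter, 68 mm tall, bystander on the right.
- roll_1: Cream wrapped roll standing on end, 60 mm diameter, 68 mm tall, bystander on the left.
- stapler: Black stapler, 130 x 40 x 35 mm, bystander on the left.
Things that resemble listed ones, but are neither listed nor needed, are in the scene too. Leave any purple or turquoise look-alike of the clip alone.

How it is judged:
On the way, in this order (a step that is already met when the one before it is completed fails the run):
1. the narrow clip is snapped fully onto the rail, at least 35 mm of rail left clear between it and the collar (x of clip_bore in the frame of rail_mid between -0.002 and 0.002 m and z of clip_bore in the frame of rail_mid between -0.002 and 0.002 m and y of clip_bore in the frame of collar below -0.05 m and y of clip_bore in the frame of rail_mid above -0.125 m and angle between the y axis of clip and the y axis of rail_mid, either way round below 0.15 rad), for 0.1 s.
2. the clip is pressed against the collar with more than 6 N (contact force between clip and collar above 6 N and y of clip_bore in the frame of collar above -0.0165 m), for 0.2 s.
At the end, for the whole second after the job is handed in: The narrow clip sits fully home on the rail (bore centre within 2 mm of the rail's axis across and in height), upright within 0.2 rad, at rest and released, snug against the collar (gap under 1.5 mm), and the collar is within 2 mm of where it started (x of clip_bore in the frame of rail_mid between -0.002 and 0.002 m and z of clip_bore in the frame of rail_mid between -0.002 and 0.002 m and y of clip_bore in the frame of collar between -0.0165 and -0.013 m and angle between clip's own z axis and vertical below 0.2 rad and linear speed of clip below 0.01 m/s and distance of collar from where it was at the start of the episode below 0.002 m); the robot touches nothing.
It fails at once if the stop collar is shifted by more than 2 mm (distance of collar from where it was at the start of the episode above 0.002 m).
It fails at once if the clip is pressed on the rail or its stand with more than 45 N (contact force between clip and stand above 45 N).
It fails at once if a bystander is moved by more than 20 mm (distance of any of wide_clip, pack_blue, pack_red, roll_0, roll_1, stapler from where it was at the start of the episode above 0.02 m).
It also fails if it takes over 67 s, if anything falls off the work surface, if the arm or the gripper's body presses on something with over 40 N, if the wrist force passes 120 N, or if a joint passes its speed limit or range.

## Robot

A 6-joint arm with a two-finger parallel gripper is mounted at the origin on the work surface. World frame = base frame: x ahead of the robot, y to its left, z up, the work surface at z = 0. Lengths are in m, angles in rad, forces in N, time in s.
With the tool pointing down it reaches from about 0.2 to 0.875 m from the base axis. Payload 3.4 kg.
Tool frame: the origin (TCP) lies on the centre line of the jaws, within the pads' length; the fingertips stand 8 mm ahead of it and the grasp point (between the pads) lies 11 mm behind it; x points along the fingers, y is the direction in which the jaws open and shut, and the axes are right-handed (so a half turn about x gives the same grasp; the last joint's range is limited). The gripper opens to 94 mm and grips with 3 to 60 N. Pads are 16 mm wide; open, the fingers measure 119 mm over their backs; the gripper's body (75 mm by 177 mm) begins 78 mm behind the grasp point.
Start: joints at [-1.284, 0.276, 1.505, -0, 1.361, -0.121], TCP at [0.228, -0.528, 0.213] pointing down, gripper open.
Joint ranges: [-2.89, 2.89], [-0.75, 2.08], [0.22, 2.7], [-1.18, 4.32], [0.11, 2.71], [-2.7, 2.7]. Speed limits (rad/s): [2.57, 2.57, 3.14, 3.14, 3.14, 3.14].

## Interface

Orientations are given as a unit quaternion [w, x, y, z].
In Python, from workcell import get_obs, grab_frame, finish_job gives the robot as it stands.
- The arm moves only by the tool apply_moves, never from a script. Its argument "commands" is text: rows parted by semicolons, each of 7 numbers parted by spaces: the shift along the tool's x, y, z in m, then the turn, a rotation vector about the tool's x, y, z in degrees, then the opening, from 0 (shut) to 1 (fully open). A call has 1 to 10 rows; each row shifts and turns the commanded pose from where the row before left it, along the tool's axes as they then stand; what a row does not reach is not made up. A row lasts 1/10 s, in which the tool goes at most 50 mm and 8.59 degrees, less where a joint would pass 70% of its speed; a pose out of reach is approached as far as the arm can. A call with a gripper value outside its range is refused whole. The fingers move at their own pace and stop on an object; "squeeze" is the grip in N (left out, the last holds). Time passes only in rows, so rows that do not move let the fingers close. It gives the time, the measured TCP pose, the force and the opening at its end, in the units of the state.
- get_obs(): the state, without advancing time (a new reading comes with each control period).
- grab_frame(name): name is "side" or "top"; returns a dict with "img" (400x640x3 uint8, red, green, blue), "range_z" (400x640 float32, m along the optical axis (not along the pixel's ray), 0 where there is no reading), "intrinsics" (3x3 intrinsics, pixels), "k1" (the pictures are not rectified: a ray, as slopes to the right and down, at radius r is drawn at 1 + k1 r^2 times it, then the intrinsics apply), "position" and "attitude" of the camera in the world. Camera axes: x right, y up, looking along -z (the intrinsics and any distortion apply to the point x, -y, -z); pixel columns grow to the right and rows downward; lengths in m; the calibration is good to about 2 mm. A picture is of the moment at which its call begins.
- finish_job(): hands the job in, once; it reports no verdict.
The state is a dict: "clock": time; "q": joint angles; "joint_vel": joint speeds; "tau": joint torques, N m; "position": TCP position; "tool_rot": TCP orientation; "contact_force": force on the tool from outside, world axes, zero at the start; "ft_torque": the same for the moment, N m; "width": opening from 0.0 (shut) to 1.0 (fully open).
Only numpy, scipy, OpenCV 4.12 (cv2) and the standard library are available. Lean on these libraries where they do the work, as an engineer would, in place of code of your own. Each camera call takes 0.05 s, during which the arm holds its last target.

## Working session

There is one attempt and no reset: what is moved stays moved. The work goes in short steps, Python scripts to look and compute and a tool call to move; the robot and the scene stay as the last step left them, time stands still between calls to the robot, and variables do not carry over. Pictures are saved under pics/ and viewed, and the job is handed in when it is done.

Besides the shell and the picture viewer there is one more tool, called after "Call:" as name(argument=value, ...) on one line, values as JSON. apply_moves: Moves the arm, as the interface text tells. Its arguments: {"type":"object","properties":{"commands":{"type":"string"},"squeeze":{"type":"number"}},"required":["commands"]}

```bash
ls; mkdir -p pics; cat > h.py <<'E'
import numpy as np, cv2, pickle
from scipy.spatial.transform import Rotation as R
def rot(q): return R.from_quat([q[1],q[2],q[3],q[0]]).as_matrix()
def camrot(f):
    a=np.array(f["attitude"],float)
    return a if a.shape==(3,3) else rot(a)
def slopes(f,px):
    K=np.array(f["intrinsics"]);px=np.atleast_2d(np.array(px,float))
    d=np.stack([(px[:,0]-K[0,2])/K[0,0],(px[:,1]-K[1,2])/K[1,1]],1)
    s=d.copy()
    for _ in range(30): s=d/(1+f["k1"]*(s**2).sum(1,keepdims=True))
    return s
def pts(f,px,z=None):
    """px Nx2 (u,v). z=None -> depth; else plane z"""
    px=np.atleast_2d(px); s=slopes(f,px)
    d=np.stack([s[:,0],-s[:,1],-np.ones(len(s))],1)@camrot(f).T
    p=np.array(f["position"])
    if z is None:
        r=f["range_z"][np.round(px[:,1]).astype(int),np.round(px[:,0]).astype(int)]
        out=p+d*r[:,None]; out[r==0]=np.nan; return out
    return p+d*((z-p[2])/d[:,2])[:,None]
def proj(f,X):
    c=(np.atleast_2d(X)-np.array(f["position"]))@camrot(f)
    s=np.stack([c[:,0]/-c[:,2],-c[:,1]/-c[:,2]],1)
    s=s*(1+f["k1"]*(s**2).sum(1,keepdims=True))
    K=np.array(f["intrinsics"]); return s*[K[0,0],K[1,1]]+[K[0,2],K[1,2]]
def save(f,n): cv2.imwrite(n,f["img"][:,:,::-1])
E
python3 - <<'E'
from h import *
from workcell import *
o=get_obs();print(o)
for n in("side","top"):
    f=grab_frame(n);pickle.dump(f,open(n+"0.pkl","wb"));save(f,f"pics/{n}0.png")
    print(n,f["intrinsics"],f["k1"],f["position"],f["attitude"])
E
```

```text
pics
{'clock': 0.0, 'q': array([-1.28398693e+00,  2.76573353e-01,  1.50612710e+00, -9.02478888e-06,
        1.36068605e+00, -1.21004219e-01]), 'joint_vel': array([0.00012214, 0.00064227, 0.00061654, 0.00013325, 0.00025371,
       0.00113794]), 'tau': array([ 1.82747852e-03, -4.04577649e+01, -2.37230551e+01,  7.06507824e-02,
        3.45541863e-02, -1.47178362e-04]), 'position': array([ 0.22787844, -0.52731275,  0.21261948]), 'tool_rot': array([-0.14255563, -0.69240156, -0.1438192 ,  0.69251282]), 'contact_force': array([0.49340551, 0.30651519, 0.01054113]), 'ft_torque': array([ 0.01268777, -0.02098608, -0.07218717]), 'width': 1.0008456789453073}
side [[502.11516733   0.         317.01441073]
 [  0.         502.11516733 201.28721624]
 [  0.           0.           1.        ]] 0.0446881128261393 [0.21226594 0.76684322 1.04507616] [-0.17065829 -0.06749123  0.3471085   0.91969363]
top [[370.44253195   0.         318.23811   ]
 [  0.         370.44253195 193.12540196]
 [  0.           0.           1.        ]] -0.07491125680587252 [0.33105951 0.01731012 1.21019039] [-0.70286442 -0.05433047  0.05070883  0.70743086]
```

View pics/side0.png

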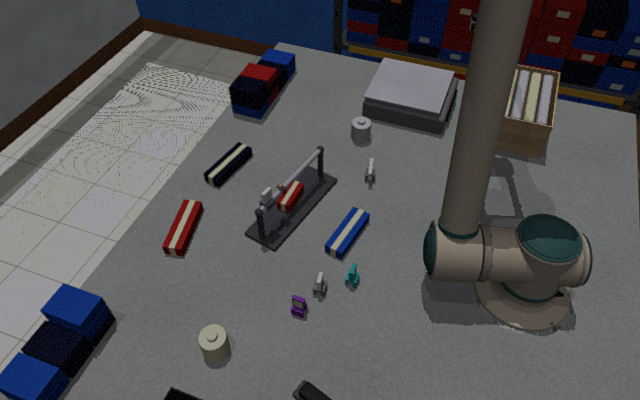

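View pics/top0.png

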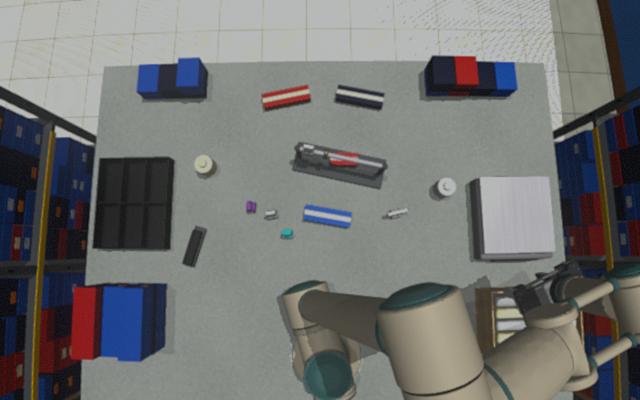

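Side view: what could be taken for the clip are white (320,284), turquoise (352,275), purple (299,304) and white, longer (370,170). In the top view they are at (270,214), (287,233), (251,207) and (396,212). By the description I pick the short white one at side (320,284) / top (270,214), and now check it in crops.

```bash
python3 - <<'E'
from h import *
s=pickle.load(open("side0.pkl","rb"));t=pickle.load(open("top0.pkl","rb"))
a=cv2.resize(s["img"][255:325,280:380],(400,280),interpolation=cv2.INTER_NEAREST)
b=cv2.resize(t["img"][190:250,235:305],(400,343),interpolation=cv2.INTER_NEAREST)[:280]
c=cv2.resize(s["img"][140:250,240:395],(400,284),interpolation=cv2.INTER_CUBIC)[:280]
d=cv2.resize(t["img"][130:200,285:395],(400,255),interpolation=cv2.INTER_CUBIC); d=np.vstack([d,np.zeros((25,400,3),np.uint8)])
cv2.imwrite("pics/crop0.png",np.vstack([np.hstack([a,b]),np.hstack([c,d])])[:,:,::-1])
print(pts(s,[[320,280],[320,290],[370,163],[268,190],[300,235],[440,200]]).round(4))
print(pts(t,[[270,214],[396,212],[307,148],[380,165],[306,153],[350,250]]).round(4))
E
```

```text
[[ 0.4368  0.1828  0.0635]
 [ 0.4348  0.1883  0.03  ]
 [ 0.4453 -0.2337  0.0541]
 [ 0.6233  0.0456  0.1562]
 [ 0.5488  0.0365  0.0022]
 [ 0.2337 -0.2103  0.0066]]
[[ 0.4383  0.1732  0.0632]
 [ 0.443  -0.2218  0.0504]
 [ 0.6227  0.0544  0.1576]
 [ 0.5798 -0.165   0.1158]
 [ 0.6167  0.0586  0.1229]
 [ 0.3256 -0.0789 -0.003 ]]
```

View pics/crop0.png

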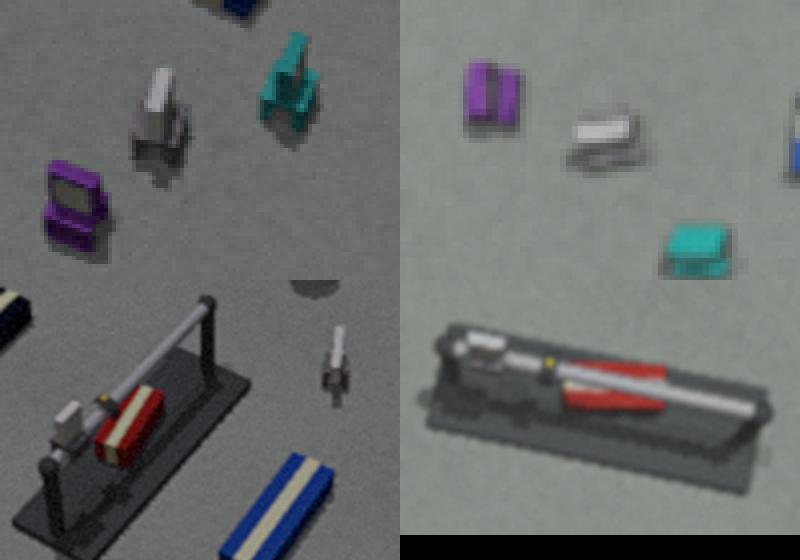

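The crop confirms it: a short white plate on grey jaws (narrow clip). The wide clip is longer and lower, and the look-alikes are coloured. Next I measure the clip, the rail line and the collar.

```bash
cat > meas.py <<'E'
from h import *
def cloud(f,box):
    v,u=np.mgrid[0:400,0:640]; px=np.stack([u.ravel(),v.ravel()],1)
    P=pts(f,px); ok=np.isfinite(P).all(1)
    for i,(a,b) in enumerate(box): ok&=(P[:,i]>a)&(P[:,i]<b)
    return px[ok],P[ok],f["img"].reshape(-1,3)[ok]
E
python3 - <<'E'
from meas import *
s=pickle.load(open("side0.pkl","rb"));t=pickle.load(open("top0.pkl","rb"))
np.set_printoptions(precision=4,suppress=True)
for n,f in(("side",s),("top",t)):
    px,P,c=cloud(f,[(.40,.48),(.14,.22),(.012,.075)])
    print(n,"clip all",len(P),P.min(0),P.max(0))
    m=P[:,2]>.052
    Q=P[m]; print(" top pts",len(Q),Q.mean(0),Q[:,2].max())
    if n=="top":
        for a,b in zip(px[m],Q): print(a,b,f["img"][a[1],a[0]])
        r=cv2.minAreaRect(Q[:,:2].astype(np.float32)*1000);print(r)
    # rail
    px,P,c=cloud(f,[(.5,.75),(-.25,.15),(.098,.135)])
    g=(P[:,2]>.105)&(P[:,2]<.122)
    Q=P[g]; 
    for _ in range(4):
        mu=Q.mean(0);d=np.linalg.svd(Q-mu)[2][0]; e=np.linalg.norm((Q-mu)-np.outer((Q-mu)@d,d),axis=1); Q=Q[e<.009]
    if d[1]<0:d=-d
    print(" rail",len(Q),mu,d,"at y=-.05",mu+d*(-.05-mu[1])/d[1],np.percentile(Q[:,2],[5,50,95]))
E
```

```text
side clip all 198 [0.4252 0.1569 0.0123] [0.4553 0.191  0.0639]
 top pts 64 [0.4397 0.1755 0.0597] 0.06394781226322777
 rail 446 [ 0.6013 -0.0429  0.1164] [0.2188 0.9758 0.0007] at y=-.05 [ 0.5997 -0.05    0.1164] [0.11   0.1169 0.121 ]
top clip all 87 [0.4285 0.1585 0.0195] [0.4579 0.1883 0.0642]
 top pts 33 [0.4418 0.1737 0.0589] 0.06415654139649996
[272 211] [0.4482 0.1678 0.0576] [166 167 167]
[273 211] [0.4477 0.1641 0.0617] [172 173 173]
[274 211] [0.4483 0.1617 0.056 ] [156 159 159]
[266 212] [0.4451 0.1865 0.0579] [171 174 173]
[267 212] [0.4449 0.1831 0.0599] [180 182 182]
[268 212] [0.4445 0.1794 0.0637] [178 179 180]
[269 212] [0.4448 0.1767 0.0606] [178 181 181]
[270 212] [0.4448 0.1737 0.0602] [178 181 180]
[271 212] [0.4446 0.1703 0.062 ] [178 181 179]
[272 212] [0.4449 0.1676 0.0588] [179 179 180]
[273 212] [0.4447 0.1643 0.0601] [182 183 183]
[274 212] [0.4448 0.1612 0.0593] [160 161 160]
[266 213] [0.4418 0.1862 0.0599] [176 178 177]
[267 213] [0.4417 0.183  0.0603] [181 183 183]
[268 213] [0.4416 0.1797 0.0615] [181 184 184]
[269 213] [0.442  0.1772 0.0569] [180 183
[... 320 characters left out ...]
 [152 155 153]
[268 214] [0.4387 0.18   0.0591] [152 153 152]
[269 214] [0.4389 0.1772 0.0568] [151 152 151]
[270 214] [0.4383 0.1732 0.0632] [144 146 146]
[271 214] [0.4384 0.1703 0.0611] [131 132 131]
[272 214] [0.4389 0.1679 0.0558] [120 121 116]
[273 214] [0.4381 0.1637 0.0642] [110 111 107]
[274 214] [0.4384 0.161  0.0611] [95 96 92]
[266 215] [0.4354 0.186  0.0606] [114 114 111]
[267 215] [0.436  0.1838 0.0543] [103 103 100]
[269 215] [0.4361 0.1777 0.0525] [92 94 90]
((441.94537353515625, 174.17034912109375), (10.607233047485352, 26.434463500976562), 7.686526298522949)
 rail 384 [ 0.6016 -0.0579  0.1157] [0.2111 0.9774 0.0059] at y=-.05 [ 0.6033 -0.05    0.1158] [0.1109 0.1158 0.1209]
```

```bash
python3 - <<'E'
from meas import *
s=pickle.load(open("side0.pkl","rb"));t=pickle.load(open("top0.pkl","rb"))
np.set_printoptions(precision=4,suppress=True,linewidth=150)
g=t["img"].mean(2)
print(g[206:222,262:279].astype(int))
# upper edge of plate top (row where brightness crosses) per column
e=[]
for u in range(266,275):
    col=g[205:214,u]; th=(150 if 0 else (g[207,u]+178)/2)
    k=np.where((col[:-1]<th)&(col[1:]>=th))[0][-1]; e.append([u,205+k+(th-col[k])/(col[k+1]-col[k])])
e=np.array(e);W=pts(t,e,.06)[:,:2];print(e[:,1],W[[0,4,8]])
p=np.polyfit(W[:,1],W[:,0],1);print("yaw deg far edge",np.degrees(np.arctan(-p[0])), "x at y=.1735",np.polyval(p,.1735))
for n,f in(("side",s),("top",t)):
    px,P,c=cloud(f,[(.42,.47),(.14,.22),(.034,.075)])
    Q=P[:,:2]-P[:,:2].mean(0);v=np.linalg.svd(Q)[2][0];print(n,len(P),P.mean(0),P.min(0),P.max(0),"pca yaw",np.degrees(np.arctan(-v[0]/v[1])))
    # collar/rail profile
    d=np.array([.2145,.9767,0]);nn=np.array([.9767,-.2145,0]); 
    ax=np.array([.6036,-.05,.1105])
    px,P,c=cloud(f,[(.5,.75),(-.2,.12),(.09,.17)])
    a=(P-ax)@d; x=(P-ax)@nn; z=P[:,2]-.1105; rr=np.hypot(x,z)
    for lo in np.arange(-.14,.16,.006):
        m=(a>=lo)&(a<lo+.006)&(abs(x)<.03)
        if m.any(): print("%.3f n%d zmax %.4f zmed %.4f rmed %.4f xmed %.4f"%(lo,m.sum(),z[m].max(),np.median(z[m]),np.median(rr[m]),np.median(x[m])),c[m].mean(0).astype(int))
E
```

```text
[[134 135 135 134 133 137 139 141 138 138 133 135 133 134 134 134 131]
 [134 136 134 133 134 137 137 137 139 137 133 133 133 135 134 135 134]
 [134 133 134 137 133 136 134 133 134 133 130 124 124 135 134 135 135]
 [136 135 133 136 133 126 129 131 130 130 129 123 120 128 126 133 134]
 [136 135 134 135 128 123 121 126 127 134 141 144 138 118 105 125 131]
 [134 133 131 139 145 149 149 149 152 158 166 172 158 112  95 120 130]
 [135 134 134 151 172 181 179 180 179 179 179 182 160 106  94 116 127]
 [139 135 134 150 177 182 183 181 180 171 165 161 138  99  99 119 127]
 [136 137 136 139 154 153 152 151 145 131 119 109  94  87 103 119 126]
 [138 140 134 123 113 102  94  92  91  87  81  80  80  95 110 114 123]
 [137 133 119 103  91  81  78  82  90  95  93  95 100 110 114 107 119]
 [137 126 103  90  86  87  99 107 114 110 103  99  99 104 106 100 115]
 [136 127 102  92  94  92 102 106 109  99  87  82  83  87  99 107 122]
 [137 132 118 113 106  96  89  90  93  99 101 107 108 113 123 127 126]
 [139 138 132 131 127 116 112 112 115 123 130 133 134 135 136 137 135]
 [138 136 136 136 133 133 134 134 1
[... 6719 characters left out ...]
482 zmed 0.0149 rmed 0.0195 xmed -0.0025 [108 108 108]
0.094 n20 zmax 0.0480 zmed 0.0245 rmed 0.0248 xmed -0.0032 [111 111 111]
0.100 n22 zmax 0.0469 zmed 0.0223 rmed 0.0224 xmed -0.0026 [108 109 108]
0.106 n19 zmax 0.0486 zmed 0.0273 rmed 0.0274 xmed -0.0025 [113 113 112]
0.112 n21 zmax 0.0474 zmed 0.0242 rmed 0.0243 xmed -0.0029 [109 109 109]
0.118 n8 zmax 0.0130 zmed 0.0040 rmed 0.0072 xmed -0.0012 [102 102 104]
0.124 n10 zmax 0.0101 zmed 0.0057 rmed 0.0073 xmed -0.0000 [128 128 131]
0.130 n14 zmax 0.0090 zmed 0.0051 rmed 0.0079 xmed -0.0003 [86 88 89]
0.136 n14 zmax 0.0114 zmed 0.0063 rmed 0.0105 xmed -0.0014 [62 65 65]
0.142 n10 zmax 0.0105 zmed 0.0079 rmed 0.0087 xmed 0.0006 [75 78 77]
```

```bash
cat > plan.py <<'E'
from h import *
from workcell import get_obs
np.set_printoptions(precision=4,suppress=True,linewidth=150)
def plan(target,yaw):
    """yaw (deg): required direction of clip y axis; tool y = clip x either way, tool x down"""
    o=get_obs();T=rot(o["tool_rot"]);p=np.array(o["position"])
    print("t",round(o["clock"],2),"pos",p,"F",o["contact_force"],"w",round(o["width"],3))
    print("q",np.array(o["q"])); print("T axes x",T[:,0],"y",T[:,1],"z",T[:,2])
    a=np.radians(yaw);best=None
    for s in(1,-1):
        y=s*np.array([np.cos(a),np.sin(a),0]);x=np.array([0,0,-1.]);G=np.stack([x,y,np.cross(x,y)],1)
        rv=np.degrees(R.from_matrix(T.T@G).as_rotvec())
        print("option",s,"turn(tool,deg)",rv,"then shift",G.T@(np.array(target)-p),"| shift in present axes",T.T@(np.array(target)-p))
E
python3 -c "
from plan import *
plan([.442,.174,.20],6.5)"
```

```text
t 0.1 pos [ 0.2279 -0.5274  0.2127] F [ 0.6014 -0.1641 -0.9201] w 1.004
q [-1.2839  0.2765  1.506   0.      1.3607 -0.121 ]
T axes x [-0.0005  0.0016 -1.    ] y [ 0.3967 -0.918  -0.0016] z [-0.918  -0.3967 -0.0002]
option 1 turn(tool,deg) [-73.1299  -0.0686   0.072 ] then shift [ 0.0127  0.2921 -0.6726] | shift in present axes [ 0.0137 -0.5589 -0.4747]
option -1 turn(tool,deg) [106.87     0.0781   0.0744] then shift [ 0.0127 -0.2921  0.6726] | shift in present axes [ 0.0137 -0.5589 -0.4747]
```

Call:
apply_moves(commands="0 0 0 -8.1 0 0 1; 0 0 0 -8.1 0 0 0.8; 0 0 0 -8.1 0 0 0.6; 0 0 0 -8.1 0 0 0.45; 0 0 0 -8.1 0 0 0.45; 0 0 0 -8.1 0 0 0.45; 0 0 0 -8.1 0 0 0.45; 0 0 0 -8.1 0 0 0.45; 0 0 0 -8.3 0 0 0.45; 0 0 0 0 0 0 0.45")

```text
clock: 1.1
position: [0.228, -0.5276, 0.213]
tool_rot: [0.527, 0.471, 0.528, -0.471]
contact_force: [-0.1, -0.6, 0.1]
width: 0.451
```

Call:
apply_moves(commands="0 0.014 -0.032 0 0 0 0.45; 0 0.014 -0.032 0 0 0 0.45; 0 0.014 -0.032 0 0 0 0.45; 0 0.014 -0.032 0 0 0 0.45; 0 0.014 -0.032 0 0 0 0.45; 0 0.014 -0.032 0 0 0 0.45; 0 0.014 -0.032 0 0 0 0.45; 0 0.014 -0.032 0 0 0 0.45; 0 0.014 -0.032 0 0 0 0.45; 0 0.014 -0.032 0 0 0 0.45")

```text
clock: 2.1
position: [0.3312, -0.1927, 0.2134]
tool_rot: [0.527, 0.472, 0.526, -0.472]
contact_force: [0.9, -0.1, 1.0]
width: 0.449
```

Call:
apply_moves(commands="0 0.014 -0.032 0 0 0 0.45; 0 0.014 -0.032 0 0 0 0.45; 0 0.014 -0.032 0 0 0 0.45; 0 0.014 -0.032 0 0 0 0.45; 0 0.014 -0.032 0 0 0 0.45; 0 0.014 -0.032 0 0 0 0.45; 0 0.014 -0.032 0 0 0 0.45; 0 0.014 -0.032 0 0 0 0.45; 0 0.014 -0.032 0 0 0 0.45; 0 0.014 -0.032 0 0 0 0.45")

```text
clock: 3.1
position: [0.4342, 0.1411, 0.2133]
tool_rot: [0.527, 0.472, 0.527, -0.472]
contact_force: [0.5, 0.1, -0.3]
width: 0.45
```

```bash
python3 -c "
from plan import *
plan([.442,.174,.10],6.5)"
```

```text
t 3.1 pos [0.4342 0.1411 0.2133] F [ 0.5148  0.1037 -0.2799] w 0.45
q [ 0.1617  0.0961  1.738  -0.0002  1.3076  0.0522]
T axes x [-0.     -0.0002 -1.    ] y [ 0.994   0.1094 -0.    ] z [ 0.1094 -0.994   0.0002]
option 1 turn(tool,deg) [-0.218   0.013   0.0025] then shift [ 0.1133  0.0114 -0.0318] | shift in present axes [ 0.1133  0.0113 -0.0319]
option -1 turn(tool,deg) [179.782    0.004   -0.0204] then shift [ 0.1133 -0.0114  0.0318] | shift in present axes [ 0.1133  0.0113 -0.0319]
```

Call:
apply_moves(commands="0.02 0.0055 -0.016 0 0 0 0.45; 0.03 0.006 -0.016 0 0 0 0.45; 0.03 0 0 0 0 0 0.45; 0.033 0 0 0 0 0 0.45; 0 0 0 0 0 0 0.45")

```text
clock: 3.6
position: [0.4383, 0.172, 0.0968]
tool_rot: [0.525, 0.469, 0.529, -0.474]
contact_force: [-0.9, 0.5, -0.5]
width: 0.453
```

```bash
python3 - <<'E'
from plan import *
from workcell import *
plan([.442,.174,.036],6.5)
f=grab_frame("side");pickle.dump(f,open("s1.pkl","wb"))
t=grab_frame("top");pickle.dump(t,open("t1.pkl","wb"))
a=cv2.resize(f["img"][220:320,270:370],(400,400),interpolation=cv2.INTER_CUBIC)
b=cv2.resize(t["img"][160:260,220:320],(400,400),interpolation=cv2.INTER_CUBIC)
cv2.imwrite("pics/g1.png",np.hstack([a,b])[:,:,::-1])
E
```

```text
t 3.6 pos [0.4383 0.172  0.0968] F [-0.8908  0.4739 -0.4644] w 0.453
q [ 0.2261  0.2268  1.8929 -0.0002  1.0315  0.1156]
T axes x [-0.0093 -0.0023 -1.    ] y [ 0.9939  0.1103 -0.0095] z [ 0.1103 -0.9939  0.0013]
option 1 turn(tool,deg) [-0.1674  0.0712  0.5462] then shift [ 0.0608  0.0039 -0.0016] | shift in present axes [ 0.0608  0.0045 -0.0017]
option -1 turn(tool,deg) [179.8305   0.8572  -0.1118] then shift [ 0.0608 -0.0039  0.0016] | shift in present axes [ 0.0608  0.0045 -0.0017]
```

View pics/g1.png

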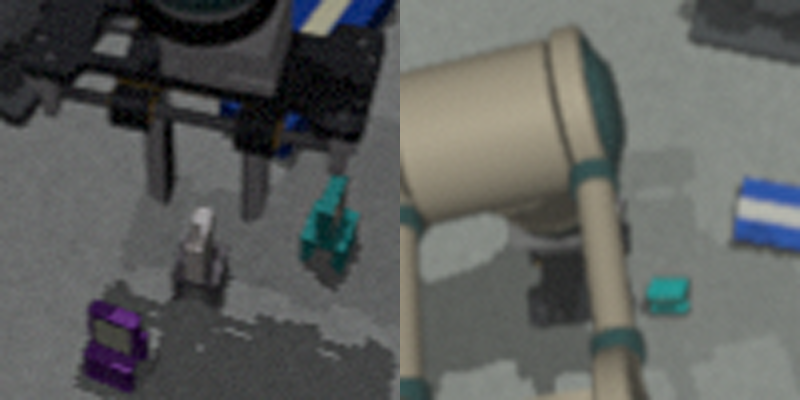

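Call:
apply_moves(commands="0 0 0 0 0 0 0.45; 0 0 0 0 0 0 0.45; 0 0 0 0 0 0 0.45")

```text
clock: 4.0
position: [0.443, 0.1728, 0.1018]
tool_rot: [0.528, 0.472, 0.527, -0.47]
contact_force: [0.2, -0.2, -0.4]
width: 0.452
```

```bash
python3 -c "
from plan import *
plan([.442,.174,.037],6.5)"
```

```text
t 4.0 pos [0.443  0.1728 0.1018] F [ 0.225  -0.2343 -0.4052] w 0.452
q [ 0.2254  0.2212  1.8858 -0.0001  1.0318  0.1132]
T axes x [ 0.0028  0.0005 -1.    ] y [0.9937 0.112  0.0028] z [ 0.112  -0.9937 -0.0002]
option 1 turn(tool,deg) [-0.0679 -0.0126 -0.1613] then shift [ 0.0648 -0.0008 -0.0013] | shift in present axes [ 0.0648 -0.001  -0.0013]
option -1 turn(tool,deg) [179.9319  -0.2534   0.0197] then shift [0.0648 0.0008 0.0013] | shift in present axes [ 0.0648 -0.001  -0.0013]
```

Call:
apply_moves(commands="0.008 0 0 0 0 0 0.45; 0.012 0 -0.001 0 0 0 0.45; 0.012 0 0 0 0 0 0.45; 0.012 0 0 0 0 0 0.45; 0.01 0 0 0 0 0 0.45; 0.006 0 0 0 0 0 0.45; 0.003 0 0 0 0 0 0.45; 0 0 0 0 0 0 0.45; 0 0 0 0 0 0 0.45; 0 0 0 0 0 0 0.45")

```text
clock: 5.0
position: [0.4423, 0.1737, 0.0378]
tool_rot: [0.528, 0.471, 0.527, -0.471]
contact_force: [-0.3, 0.6, 0.3]
width: 0.452
```

```bash
python3 - <<'E'
from plan import *
from workcell import *
plan([.442,.174,.037],6.5)
f=grab_frame("side");pickle.dump(f,open("s2.pkl","wb"))
a=cv2.resize(f["img"][220:320,270:370],(600,600),interpolation=cv2.INTER_CUBIC)
cv2.imwrite("pics/g2.png",a[:,:,::-1])
E
```

```text
t 5.0 pos [0.4423 0.1737 0.0378] F [-0.28    0.5608  0.295 ] w 0.452
q [ 0.2278  0.3016  1.9707 -0.0001  0.8683  0.115 ]
T axes x [ 0.001   0.0001 -1.    ] y [0.9936 0.1126 0.001 ] z [ 0.1126 -0.9936 -0.    ]
option 1 turn(tool,deg) [-0.032  -0.0004 -0.0587] then shift [ 0.0008 -0.0003 -0.0003] | shift in present axes [ 0.0008 -0.0003 -0.0003]
option -1 turn(tool,deg) [179.968   -0.0922   0.0007] then shift [0.0008 0.0003 0.0003] | shift in present axes [ 0.0008 -0.0003 -0.0003]
```

View pics/g2.png

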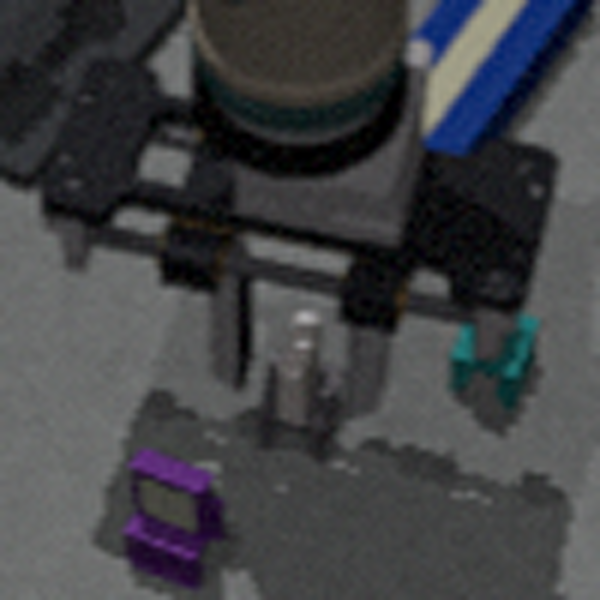

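The white plate (300,370 in the crop) stands between the two fingers, clear of the look-alikes. I close now.

Call:
apply_moves(commands="0 0 0 0 0 0 0.3; 0 0 0 0 0 0 0.15; 0 0 0 0 0 0 0.05; 0 0 0 0 0 0 0.0; 0 0 0 0 0 0 0.0; 0 0 0 0 0 0 0.0; 0 0 0 0 0 0 0.0; 0 0 0 0 0 0 0.0", squeeze=40)

```text
clock: 5.85
position: [0.442, 0.1737, 0.0374]
tool_rot: [0.527, 0.471, 0.527, -0.471]
contact_force: [0.0, -0.9, -1.0]
width: 0.101
```

Call:
apply_moves(commands="-0.005 0 0 0 0 0 0.0; -0.01 0 0 0 0 0 0.0; -0.02 0 0 0 0 0 0.0; -0.03 0 0 0 0 0 0.0; -0.03 0 0 0 0 0 0.0; -0.03 0 0 0 0 0 0.0; -0.02 0 0 0 0 0 0.0; -0.01 0 0 0 0 0 0.0; 0 0 0 0 0 0 0.0; 0 0 0 0 0 0 0")

```text
clock: 6.85
position: [0.4413, 0.1735, 0.1918]
tool_rot: [0.527, 0.471, 0.528, -0.471]
contact_force: [-0.4, 0.3, -1.8]
width: 0.107
```

```bash
python3 - <<'E'
from plan import *
from workcell import *
d=np.array([.2145,.9767,0]);ax=np.array([.6036,-.05,.11])
T=ax+d*-.030; T[2]=.19; print(T)
plan(T,-12.4)
f=grab_frame("side");pickle.dump(f,open("s3.pkl","wb"))
u,v=proj(f,get_obs()["position"])[0].astype(int);print(u,v)
a=cv2.resize(f["img"][v-50:v+50,u-50:u+50],(600,600),interpolation=cv2.INTER_CUBIC)
cv2.imwrite("pics/g3.png",a[:,:,::-1])
E
```

```text
[ 0.5972 -0.0793  0.19  ]
t 6.85 pos [0.4413 0.1735 0.1918] F [-0.4325  0.3126 -1.839 ] w 0.107
q [ 0.2278  0.1388  1.7429 -0.0001  1.2613  0.115 ]
T axes x [-0.0012 -0.0004 -1.    ] y [ 0.9936  0.1127 -0.0013] z [ 0.1127 -0.9936  0.0003]
option 1 turn(tool,deg) [18.8685  0.0264  0.0702] then shift [0.0018 0.2066 0.2134] | shift in present axes [0.0017 0.1264 0.2688]
option -1 turn(tool,deg) [-161.1315   -0.0996    0.0375] then shift [ 0.0018 -0.2066 -0.2134] | shift in present axes [0.0017 0.1264 0.2688]
319 242
```

View pics/g3.png

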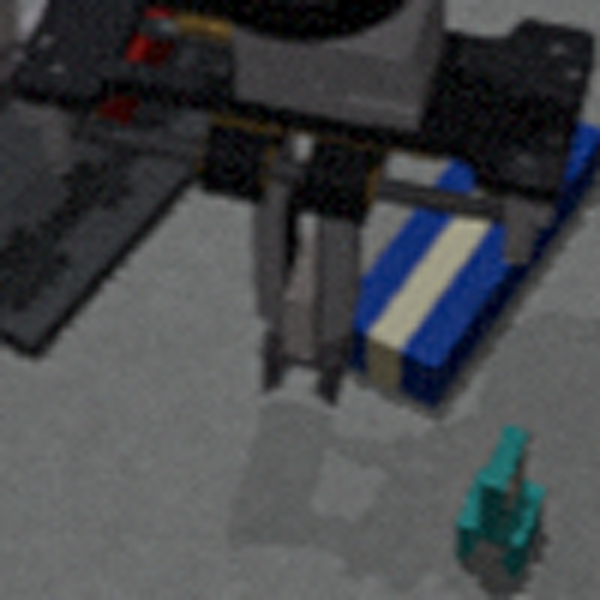

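The clip is held upright between the fingers (width 10 mm) and its open jaws face down.

Call:
apply_moves(commands="0 0 0 6.3 0 0 0; 0 0 0 6.3 0 0 0; 0 0 0 6.3 0 0 0; 0 0.010 0.010 0 0 0 0; 0 0.02 0.02 0 0 0 0; 0 0.025 0.026 0 0 0 0; 0 0.025 0.026 0 0 0 0; 0 0.025 0.026 0 0 0 0; 0 0.025 0.026 0 0 0 0; 0 0.025 0.026 0 0 0 0")

```text
clock: 7.9
position: [0.5592, -0.0184, 0.1913]
tool_rot: [-0.443, -0.55, -0.444, 0.551]
contact_force: [0.8, -0.1, -0.9]
width: 0.104
```

Call:
apply_moves(commands="0 0.022 0.022 0 0 0 0; 0 0.016 0.017 0 0 0 0; 0 0.01 0.01 0 0 0 0; 0 0.0035 0.0045 0 0 0 0; 0 0 0 0 0 0 0; 0 0 0 0 0 0 0; 0 0 0 0 0 0 0; 0 0 0 0 0 0 0; 0 0 0 0 0 0 0")

```text
clock: 8.8
position: [0.5974, -0.0786, 0.1927]
tool_rot: [0.443, 0.551, 0.443, -0.551]
contact_force: [0.1, 0.0, -0.9]
width: 0.1
```

```bash
python3 - <<'E'
from plan import *
from workcell import *
plan([.5972,-.0793,.164],-12.4)
f=grab_frame("side");pickle.dump(f,open("s4.pkl","wb"))
t=grab_frame("top");pickle.dump(t,open("t4.pkl","wb"))
a=cv2.resize(f["img"][130:230,240:340],(400,400),interpolation=cv2.INTER_CUBIC)
b=cv2.resize(t["img"][110:210,290:390],(400,400),interpolation=cv2.INTER_CUBIC)
cv2.imwrite("pics/g4.png",np.hstack([a,b])[:,:,::-1])
E
```

```text
t 8.8 pos [ 0.5974 -0.0786  0.1927] F [ 0.1031  0.02   -0.9237] w 0.1
q [-0.2463  0.3288  1.4794 -0.      1.3332 -0.0303]
T axes x [ 0.0003 -0.0001 -1.    ] y [ 0.9768 -0.2144  0.0003] z [-0.2144 -0.9768  0.    ]
option 1 turn(tool,deg) [ 0.022   0.0023 -0.0164] then shift [ 0.0287 -0.      0.0007] | shift in present axes [ 0.0287 -0.      0.0007]
option -1 turn(tool,deg) [-179.978     0.0257    0.0037] then shift [ 0.0287  0.     -0.0007] | shift in present axes [ 0.0287 -0.      0.0007]
```

View pics/g4.png

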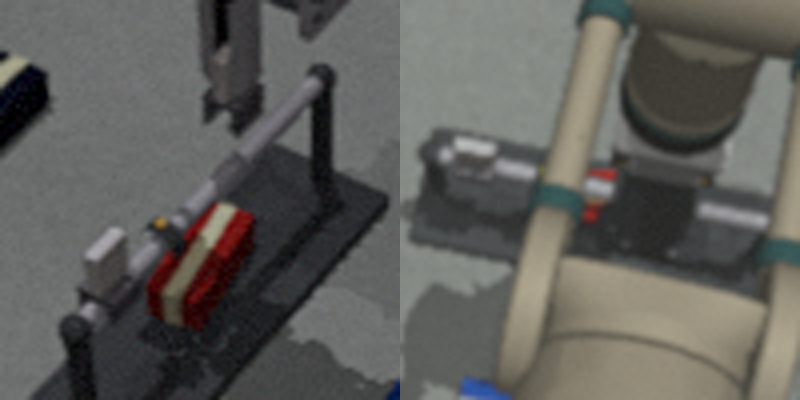

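Call:
apply_moves(commands="0.004 0 0 0 0 0 0; 0.008 0 0 0 0 0 0; 0.008 0 0 0 0 0 0; 0.006 0 0 0 0 0 0; 0.004 0 0 0 0 0 0; 0 0 0 0 0 0 0; 0 0 0 0 0 0 0; 0 0 0 0 0 0 0")

```text
clock: 9.7
position: [0.5979, -0.0794, 0.1628]
tool_rot: [0.443, 0.551, 0.443, -0.551]
contact_force: [0.0, 0.8, -0.3]
width: 0.102
```

```bash
python3 - <<'E'
from plan import *
from workcell import *
plan([.5972,-.0793,.1344],-12.4)
o=get_obs();T=rot(o["tool_rot"]);p=np.array(o["position"])
f=grab_frame("side");pickle.dump(f,open("s5.pkl","wb"))
k=8;x0,y0,w,h=250,130,100,75
a=cv2.resize(f["img"][y0:y0+h,x0:x0+w],None,fx=k,fy=k,interpolation=cv2.INTER_CUBIC)
# overlay expected clip outline points: near end (+y stand) face at bottom: origin = p + 0.0374 along tool x
org=p+T[:,0]*.0374; cx=T[:,1]; cy=-T[:,2]; cz=-T[:,0]
def dot(P,c):
    u=proj(f,P)[0]; cv2.circle(a,(int((u[0]-x0+.5)*k),int((u[1]-y0+.5)*k)),3,c,-1)
for X in(-.013,.013,-.0085,.0085): dot(org+cx*X+cy*.015,(255,255,0))
for X in(-.014,.014): dot(org+cx*X+cy*.015+cz*.026,(0,255,255))
d=np.array([.2145,.9767,0]);nn=np.array([.9767,-.2145,0]);ax=np.array([.6036,-.05,.11])
for s in np.arange(-.13,.09,.01):
    for q in(-.007,.007):
        dot(ax+d*s+nn*q*np.cos(.52)+np.array([0,0,1])*q*np.sin(.52),(0,255,0))
cv2.imwrite("pics/g5.png",a[:,:,::-1])
E
```

```text
t 9.7 pos [ 0.5979 -0.0794  0.1628] F [ 0.0226  0.7822 -0.3127] w 0.102
q [-0.2473  0.3485  1.5258 -0.      1.2664 -0.0302]
T axes x [ 0.0008 -0.0002 -1.    ] y [ 0.9765 -0.2153  0.0008] z [-0.2153 -0.9765  0.0001]
option 1 turn(tool,deg) [-0.036   0.0038 -0.0462] then shift [ 0.0284 -0.0007  0.0001] | shift in present axes [ 0.0284 -0.0007  0.0001]
option -1 turn(tool,deg) [179.964   -0.0726  -0.0059] then shift [ 0.0284  0.0007 -0.0001] | shift in present axes [ 0.0284 -0.0007  0.0001]
```

View pics/g5.png

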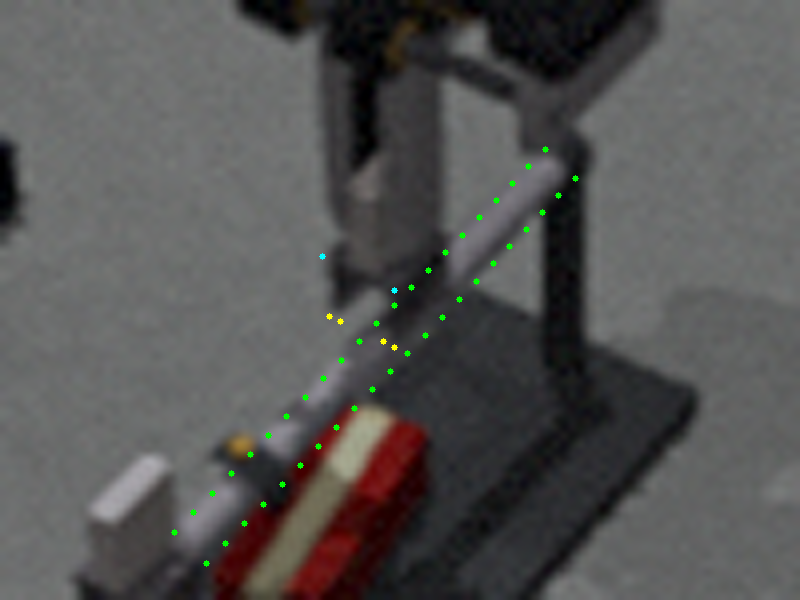

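```bash
python3 - <<'E'
from plan import *
f=pickle.load(open("s5.pkl","rb"));o=get_obs();T=rot(o["tool_rot"]);p=np.array(o["position"])
org=p+T[:,0]*.0374; cx=T[:,1]; cy=-T[:,2]; cz=-T[:,0]
for z in(.06,.05,.04,.027):
    print(z,*[proj(f,org+cx*X+cy*.015+cz*z)[0].round(1) for X in(-.005,.005)])
print("jaw bottoms",*[proj(f,org+cx*X+cy*.015)[0].round(1) for X in(-.013,-.0085,.0085,.013)])
g=f["img"].mean(2).astype(int)
print("cols",list(range(286,310)))
for r in range(146,172): print(r,g[r,286:310])
# rail edges: horizontal scan
import numpy as np
d=np.array([.2145,.9767,0]);nn=np.array([.9767,-.2145,0]);ax=np.array([.6036,-.05,.11])
for s in(-.10,-.09,-.08,-.005,.005,.015,.025):
    c=ax+d*s; uv=proj(f,np.array([c+nn*k*.001*.86-np.array([0,0,-.5])*k*.001*1 for k in range(-14,15)])).astype(np.float32)
    v=cv2.remap(g.astype(np.float32),uv[:,0].reshape(1,-1),uv[:,1].reshape(1,-1),cv2.INTER_LINEAR)[0]
    print(s,v.astype(int))
E
```

```text
0.06 [295.5 154.7] [292.2 153.2]
0.05 [295.6 157.6] [292.3 156.1]
0.04 [295.8 160.5] [292.5 159. ]
0.027 [295.9 164.2] [292.7 162.7]
jaw bottoms [298.9 172.9] [297.4 172.2] [292.1 169.7] [290.6 169. ]
cols [286, 287, 288, 289, 290, 291, 292, 293, 294, 295, 296, 297, 298, 299, 300, 301, 302, 303, 304, 305, 306, 307, 308, 309]
146 [113 115 114 109  83  57  63  49  21   0  12  37  49  64  63  59  58  55  54  81 103 113 107 107]
147 [113 113 117 107  82  56  57  50  27  13   1  36  55  59  65  58  54  53  57  78 104 109 110 110]
148 [111 113 117 105  82  59  59  49  16   3   6  40  58  56  58  59  53  55  58  81 104 109 110 107]
149 [115 116 115 113  90  58  62  44  23   8  44  67  70  60  64  58  55  53  55  81 105 112 112 110]
150 [110 114 112 115  90  56  62  49  20  41  84  81  67  58  61  60  55  56  55  80 103 111 111 107]
151 [111 113 112 114  92  59  58  53  52  82 100  78  61  53  60  59  52  55  55  79 109 115 109 110]
152 [113 107 111 111  93  66  57  62  88  99  95  77  59  55  61  56  57  51  56  80 102 111 112 107]
153 [109 106 112 114  97  66  59  73  87 100  96  80  65  5
[... 2046 characters left out ...]
71  70  73  81  90 100 107 113 116 117 118 114 110 106 104 104 106 107 108 110]
-0.08 [109 110 110 110 108 105  99  91  81  74  72  75  83  91  98 105 112 116 117 117 115 112 108 104 104 105 106  99  93]
-0.005 [123 118 106  97  85  76  73  72  67  65  65  67  71  75  78  87  98 107 114 120 126 128 125 120 115 112 110 110 110]
0.005 [153 153 152 142 125 106  84  69  57  50  51  59  68  77  84  95 109 122 130 133 134 129 121 113 107 107 107 107 107]
0.015 [148 140 128 111  92  72  61  52  49  51  55  60  65  71  75  79  82  84  84  84  85  88  91  97 104 109 111 110 109]
0.025 [ 94  84  69  54  38  34  33  34  36  44  54  64  76  87  98 109 118 127 134 136 135 126 119 112 109 109 108 106 105]
```

Call:
apply_moves(commands="0 0.001 0 0 0 0 0; 0.003 0 0 0 0 0 0; 0.003 0 0 0 0 0 0; 0.003 0 0 0 0 0 0; 0.0015 0 0 0 0 0 0; 0.001 0 0 0 0 0 0; 0 0 0 0 0 0 0; 0 0 0 0 0 0 0")

```text
clock: 10.55
position: [0.5986, -0.0795, 0.151]
tool_rot: [0.443, 0.551, 0.443, -0.551]
contact_force: [-0.1, 0.6, -1.2]
width: 0.104
```

Call:
apply_moves(commands="0.001 0 0 0 0 0 0; 0 0 0 0 0 0 0; 0 0 0 0 0 0 0")

```text
clock: 10.85
position: [0.5986, -0.0795, 0.15]
tool_rot: [-0.443, -0.551, -0.443, 0.551]
contact_force: [-0.9, 0.1, -0.5]
width: 0.103
```

Call:
apply_moves(commands="0.001 0 0 0 0 0 0; 0.001 0 0 0 0 0 0; 0 0 0 0 0 0 0")

```text
clock: 11.15
position: [0.5985, -0.0795, 0.1478]
tool_rot: [-0.443, -0.551, -0.443, 0.551]
contact_force: [-0.1, -0.3, -0.3]
width: 0.101
```

Call:
apply_moves(commands="0.001 0 0 0 0 0 0; 0 0 0 0 0 0 0")

```text
clock: 11.35
position: [0.5985, -0.0795, 0.1468]
tool_rot: [-0.443, -0.551, -0.443, 0.551]
contact_force: [0.4, -0.2, -1.3]
width: 0.103
```

Call:
apply_moves(commands="0.001 0 0 0 0 0 0; 0 0 0 0 0 0 0")

```text
clock: 11.55
position: [0.5985, -0.0795, 0.1458]
tool_rot: [-0.443, -0.551, -0.443, 0.551]
contact_force: [-0.4, -0.0, -1.1]
width: 0.102
```

Call:
apply_moves(commands="0.001 0 0 0 0 0 0; 0 0 0 0 0 0 0")

```text
clock: 11.75
position: [0.5986, -0.0795, 0.1449]
tool_rot: [-0.443, -0.551, -0.443, 0.551]
contact_force: [0.3, 0.1, -0.8]
width: 0.106
```

Call:
apply_moves(commands="0.001 0 0 0 0 0 0; 0 0 0 0 0 0 0")

```text
clock: 11.95
position: [0.5988, -0.0796, 0.1444]
tool_rot: [0.443, 0.551, 0.443, -0.551]
contact_force: [-0.8, 0.5, 2.3]
width: 0.108
```

Call:
apply_moves(commands="0.001 0 0 0 0 0 0; 0 0 0 0 0 0 0")

```text
clock: 12.15
position: [0.599, -0.0796, 0.1438]
tool_rot: [0.443, 0.552, 0.442, -0.551]
contact_force: [-0.3, 0.0, 5.1]
width: 0.1
```

Call:
apply_moves(commands="0.001 0 0 0 0 0 0; 0.001 0 0 0 0 0 0; 0 0 0 0 0 0 0")

```text
clock: 12.45
position: [0.5989, -0.0796, 0.1414]
tool_rot: [0.443, 0.551, 0.443, -0.551]
contact_force: [-0.3, -0.5, 3.2]
width: 0.104
```

Call:
apply_moves(commands="0.001 0 0 0 0 0 0; 0.001 0 0 0 0 0 0; 0 0 0 0 0 0 0")

```text
clock: 12.75
position: [0.5985, -0.0795, 0.1384]
tool_rot: [-0.443, -0.551, -0.443, 0.551]
contact_force: [0.9, -0.4, 1.7]
width: 0.107
```

Call:
apply_moves(commands="0.001 0 0 0 0 0 0; 0.001 0 0 0 0 0 0; 0 0 0 0 0 0 0")

```text
clock: 13.05
position: [0.5983, -0.0795, 0.1362]
tool_rot: [-0.443, -0.551, -0.443, 0.551]
contact_force: [1.6, 0.5, -2.0]
width: 0.105
```

Call:
apply_moves(commands="0.001 0 0 0 0 0 0; 0.0005 0 0 0 0 0 0; 0 0 0 0 0 0 0")

```text
clock: 13.35
position: [0.5985, -0.0795, 0.135]
tool_rot: [-0.443, -0.551, -0.443, 0.551]
contact_force: [0.8, 0.1, -2.7]
width: 0.1
```

Call:
apply_moves(commands="0.0005 0 0 0 0 0 0; 0 0 0 0 0 0 0")

```text
clock: 13.55
position: [0.5986, -0.0795, 0.1348]
tool_rot: [-0.443, -0.551, -0.443, 0.551]
contact_force: [1.4, -0.3, -1.9]
width: 0.1
```

Call:
apply_moves(commands="0.0005 0 0 0 0 0 0; 0 0 0 0 0 0 0")

```text
clock: 13.75
position: [0.5986, -0.0795, 0.1346]
tool_rot: [0.443, 0.551, 0.443, -0.551]
contact_force: [0.6, -0.2, -0.8]
width: 0.101
```

Call:
apply_moves(commands="0.0005 0 0 0 0 0 0; 0.0005 0 0 0 0 0 0; 0 0 0 0 0 0 0")

```text
clock: 14.05
position: [0.5986, -0.0795, 0.1346]
tool_rot: [0.443, 0.551, 0.443, -0.551]
contact_force: [-1.0, 0.9, 5.0]
width: 0.102
```

Call:
apply_moves(commands="0.0005 0 0 0 0 0 0; 0.0005 0 0 0 0 0 0; 0 0 0 0 0 0 0; 0 0 0 0 0 0 0")

```text
clock: 14.45
position: [0.5987, -0.0795, 0.1345]
tool_rot: [0.443, 0.551, 0.442, -0.551]
contact_force: [-2.4, 0.4, 9.5]
width: 0.104
```

```bash
python3 - <<'E'
from plan import *
from workcell import *
plan([.5985,-.0795,.1344],-12.4)
f=grab_frame("side");pickle.dump(f,open("s6.pkl","wb"))
a=cv2.resize(f["img"][130:205,250:350],None,fx=8,fy=8,interpolation=cv2.INTER_CUBIC)
cv2.imwrite("pics/g6.png",a[:,:,::-1])
E
```

```text
t 14.45 pos [ 0.5987 -0.0795  0.1345] F [-2.3871  0.3833  9.5276] w 0.104
q [-0.2472  0.37    1.5666 -0.0002  1.2034 -0.0302]
T axes x [ 0.0015 -0.0005 -1.    ] y [ 0.9766 -0.2153  0.0016] z [-0.2153 -0.9766  0.0002]
option 1 turn(tool,deg) [-0.0315  0.0108 -0.0915] then shift [ 0.0001 -0.0002 -0.    ] | shift in present axes [ 0.0001 -0.0002 -0.    ]
option -1 turn(tool,deg) [179.9684  -0.1437  -0.017 ] then shift [0.0001 0.0002 0.    ] | shift in present axes [ 0.0001 -0.0002 -0.    ]
```

View pics/g6.png

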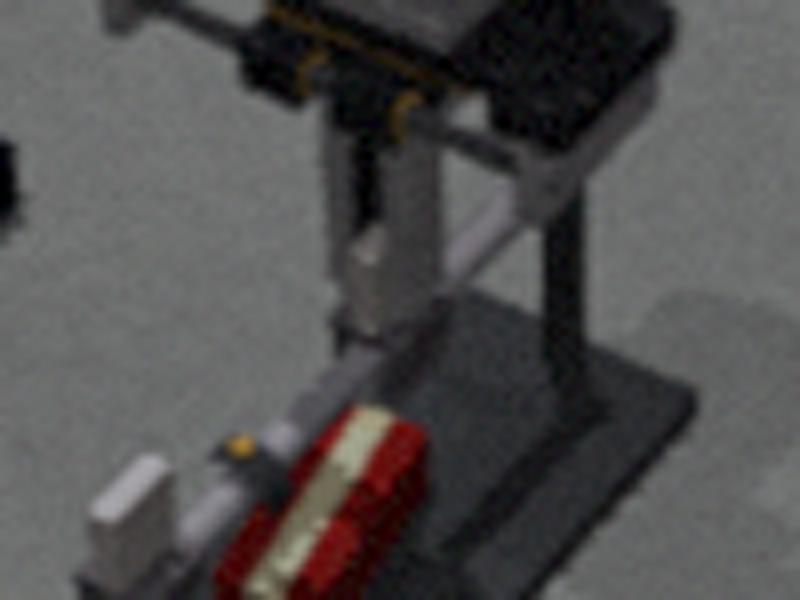

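The clip is down on the rail: seen at crop (370,330), saddle on the rail, plate upright, well short of the collar (240,460). The force signature agrees: rise, snap, pull-in, then a hard stop at TCP z 0.1345. I relieve the down force and slide.

Call:
apply_moves(commands="-0.001 0 0 0 0 0 0; -0.0008 -0.0002 0 0 0 0 0; 0 0 0 0 0 0 0; 0 0 0 0 0 0 0")

```text
clock: 14.9
position: [0.5986, -0.0795, 0.1346]
tool_rot: [0.443, 0.551, 0.443, -0.551]
contact_force: [-0.0, 0.6, 3.5]
width: 0.103
```

Call:
apply_moves(commands="0 0 -0.001 0 0 0 0; 0 0 -0.002 0 0 0 0; 0 0 -0.002 0 0 0 0; 0 0 -0.002 0 0 0 0; 0 0 -0.002 0 0 0 0")

```text
clock: 15.4
position: [0.6002, -0.073, 0.1346]
tool_rot: [-0.444, -0.55, -0.442, 0.552]
contact_force: [-1.1, -5.1, 4.8]
width: 0.103
```

Call:
apply_moves(commands="-0.0005 0 -0.003 0 0 0 0; 0 0 -0.003 0 0 0 0; 0 0 -0.003 0 0 0 0; 0 0 -0.003 0 0 0 0; 0 0 -0.003 0 0 0 0; 0 0 -0.003 0 0 0 0; 0 0 -0.003 0 0 0 0; 0 0 -0.003 0 0 0 0; 0 0 -0.003 0 0 0 0; 0 0 -0.002 0 0 0 0")

```text
clock: 16.4
position: [0.6067, -0.042, 0.1346]
tool_rot: [0.443, 0.551, 0.443, -0.551]
contact_force: [2.1, -1.8, -1.0]
width: 0.108
```

Call:
apply_moves(commands="0 0 -0.001 0 0 0 0; 0 0 -0.001 0 0 0 0; 0 0 -0.001 0 0 0 0; 0 0 -0.001 0 0 0 0; 0 0 -0.001 0 0 0 0")

```text
clock: 16.9
position: [0.6076, -0.0374, 0.1346]
tool_rot: [-0.443, -0.551, -0.443, 0.551]
contact_force: [2.2, -3.2, -1.9]
width: 0.105
```

```bash
python3 - <<'E'
from plan import *
from workcell import *
d=np.array([.2145,.9767,0]);ax=np.array([.6036,-.05,.11]);
plan(ax+d*.0275+np.array([0,0,.0246]),-12.4)
f=grab_frame("side");pickle.dump(f,open("s7.pkl","wb"))
a=cv2.resize(f["img"][130:205,250:350],None,fx=8,fy=8,interpolation=cv2.INTER_CUBIC)
cv2.imwrite("pics/g7.png",a[:,:,::-1])
E
```

```text
t 16.9 pos [ 0.6076 -0.0374  0.1346] F [ 2.1955 -3.1852 -1.8734] w 0.105
q [-0.1758  0.3776  1.554   0.0001  1.2102  0.0414]
T axes x [-0.0002  0.0001 -1.    ] y [ 0.9765 -0.2154 -0.0002] z [-0.2154 -0.9765 -0.    ]
option 1 turn(tool,deg) [-0.0411 -0.0024  0.0104] then shift [ 0.     -0.0012 -0.0143] | shift in present axes [ 0.     -0.0012 -0.0143]
option -1 turn(tool,deg) [179.9589   0.0164   0.0037] then shift [0.     0.0012 0.0143] | shift in present axes [ 0.     -0.0012 -0.0143]
```

View pics/g7.png

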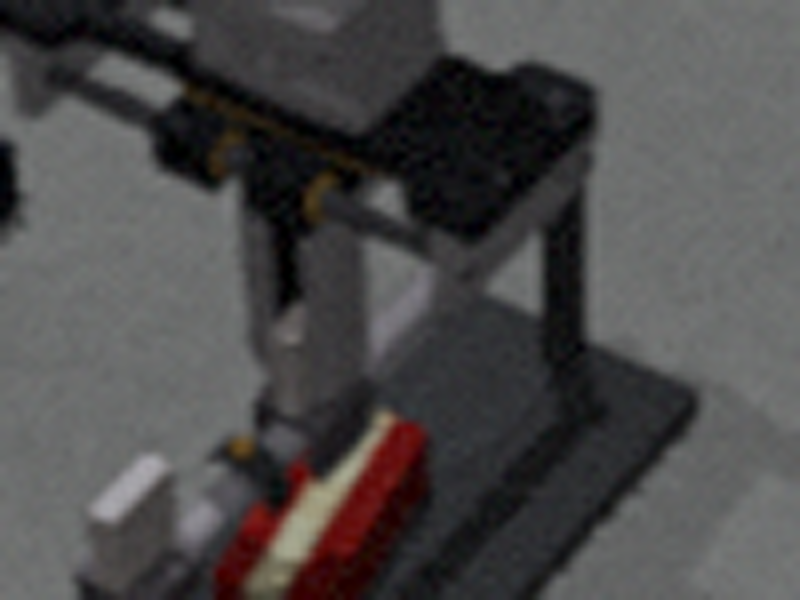

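The clip (290,400 in the crop) is still clearly short of the collar (245,460), about 13 mm. I approach more slowly.

Call:
apply_moves(commands="0.0003 0.0003 -0.001 0 0 0 0; 0 0 -0.001 0 0 0 0; 0 0 -0.001 0 0 0 0; 0 0 -0.001 0 0 0 0; 0 0 -0.001 0 0 0 0; 0 0 -0.001 0 0 0 0; 0 0 -0.001 0 0 0 0; 0 0 -0.001 0 0 0 0")

```text
clock: 17.75
position: [0.6098, -0.0298, 0.1346]
tool_rot: [-0.443, -0.551, -0.443, 0.551]
contact_force: [0.7, -3.1, 0.7]
width: 0.104
```

Call:
apply_moves(commands="0 0 -0.0005 0 0 0 0; 0 0 -0.0005 0 0 0 0; 0 0 -0.0005 0 0 0 0")

```text
clock: 18.05
position: [0.6101, -0.0284, 0.1346]
tool_rot: [-0.443, -0.551, -0.443, 0.551]
contact_force: [1.7, -4.1, 1.7]
width: 0.1
```

Call:
apply_moves(commands="0 0 -0.0005 0 0 0 0; 0 0 -0.0005 0 0 0 0")

```text
clock: 18.25
position: [0.6103, -0.0274, 0.1346]
tool_rot: [-0.443, -0.551, -0.443, 0.551]
contact_force: [1.1, -3.8, 1.9]
width: 0.103
```

Call:
apply_moves(commands="0 0 -0.0005 0 0 0 0; 0 0 -0.0005 0 0 0 0")

```text
clock: 18.45
position: [0.6105, -0.0264, 0.1346]
tool_rot: [-0.443, -0.551, -0.443, 0.551]
contact_force: [2.2, -4.5, 3.0]
width: 0.1
```

Call:
apply_moves(commands="0 0.0002 -0.0005 0 0 0 0; 0 0 -0.0005 0 0 0 0")

```text
clock: 18.65
position: [0.6107, -0.0256, 0.1346]
tool_rot: [-0.443, -0.551, -0.443, 0.551]
contact_force: [1.7, -4.9, 3.4]
width: 0.101
```

Call:
apply_moves(commands="0 0 -0.0005 0 0 0 0; 0 0 -0.0005 0 0 0 0")

```text
clock: 18.85
position: [0.611, -0.0246, 0.1346]
tool_rot: [-0.443, -0.551, -0.443, 0.551]
contact_force: [0.5, -5.1, 3.6]
width: 0.104
```

Call:
apply_moves(commands="0 0 -0.0005 0 0 0 0; 0 0 -0.0005 0 0 0 0")

```text
clock: 19.05
position: [0.6112, -0.0236, 0.1346]
tool_rot: [-0.443, -0.551, -0.443, 0.551]
contact_force: [0.1, -5.4, 3.8]
width: 0.106
```

Call:
apply_moves(commands="-0.0004 0 -0.0005 0 0 0 0; 0 0 -0.0005 0 0 0 0")

```text
clock: 19.25
position: [0.6113, -0.0229, 0.1346]
tool_rot: [-0.443, -0.551, -0.443, 0.552]
contact_force: [0.3, -6.8, 2.6]
width: 0.102
```

Call:
apply_moves(commands="0 0 -0.0005 0 0 0 0; 0 0 -0.0005 0 0 0 0")

```text
clock: 19.45
position: [0.6113, -0.0228, 0.1346]
tool_rot: [-0.444, -0.55, -0.442, 0.552]
contact_force: [0.2, -8.3, 3.2]
width: 0.102
```

Call:
apply_moves(commands="0 0 -0.0005 0 0 0 0; 0 0 -0.0005 0 0 0 0")

```text
clock: 19.65
position: [0.6113, -0.0228, 0.1346]
tool_rot: [-0.444, -0.55, -0.442, 0.552]
contact_force: [0.3, -9.5, 3.0]
width: 0.102
```

Call:
apply_moves(commands="0 0 0 0 0 0 0; 0 0 0 0 0 0 0")

```text
clock: 19.85
position: [0.6113, -0.0228, 0.1346]
tool_rot: [-0.444, -0.55, -0.442, 0.552]
contact_force: [0.2, -8.9, 3.2]
width: 0.105
```

Call:
apply_moves(commands="0 0 -0.0008 0 0 0 0; 0 0 -0.0008 0 0 0 0; 0 0 0 0 0 0 0")

```text
clock: 20.15
position: [0.6114, -0.0227, 0.1347]
tool_rot: [-0.445, -0.549, -0.442, 0.553]
contact_force: [-0.5, -12.1, 2.4]
width: 0.105
```

Call:
apply_moves(commands="0 0 -0.0006 0 0 0 0; 0 0 -0.0006 0 0 0 0; 0 0 0 0 0 0 0; 0 0 0 0 0 0 0")

```text
clock: 20.55
position: [0.6114, -0.0226, 0.1347]
tool_rot: [-0.445, -0.548, -0.441, 0.554]
contact_force: [-2.4, -15.0, 3.0]
width: 0.104
```

Call:
apply_moves(commands="0 0 0 0 0 0 0; 0 0 0 0 0 0 0; 0 0 0 0 0 0 0")

```text
clock: 20.85
position: [0.6114, -0.0226, 0.1347]
tool_rot: [-0.445, -0.548, -0.441, 0.554]
contact_force: [-1.7, -14.8, 3.2]
width: 0.105
```

Call:
apply_moves(commands="0 0 0.001 0 0 0 0; 0 0 0.001 0 0 0 0; 0 0 0.001 0 0 0 0; 0 0 0 0 0 0 0; 0 0 0 0 0 0 0")

```text
clock: 21.35
position: [0.6114, -0.0228, 0.1346]
tool_rot: [-0.444, -0.55, -0.442, 0.552]
contact_force: [0.1, -8.6, 2.6]
width: 0.106
```

Call:
apply_moves(commands="0 0 0.001 0 0 0 0; 0 0 0.001 0 0 0 0; 0 0 0 0 0 0 0; 0 0 0 0 0 0 0")

```text
clock: 21.75
position: [0.6113, -0.0229, 0.1346]
tool_rot: [-0.443, -0.551, -0.443, 0.551]
contact_force: [1.5, -6.6, 1.7]
width: 0.105
```

Call:
apply_moves(commands="0 0 0.0006 0 0 0 0; 0 0 0.0006 0 0 0 0; 0 0 0 0 0 0 0; 0 0 0 0 0 0 0")

```text
clock: 22.15
position: [0.6113, -0.023, 0.1346]
tool_rot: [0.443, 0.552, 0.443, -0.551]
contact_force: [1.5, -1.5, -1.1]
width: 0.106
```

Call:
apply_moves(commands="0 0 0.0005 0 0 0 0; 0 0 0.0005 0 0 0 0; 0 0 0 0 0 0 0; 0 0 0 0 0 0 0")

```text
clock: 22.55
position: [0.6109, -0.0241, 0.1346]
tool_rot: [0.443, 0.551, 0.443, -0.551]
contact_force: [2.8, 1.9, -0.9]
width: 0.101
```

Backing off went slightly too far: the TCP moved 1.1 mm back, maybe with the clip. I re-press and will release under a slight forward load.

Call:
apply_moves(commands="0 0.0005 -0.0006 0 0 0 0; 0 0 -0.0006 0 0 0 0; 0 0 -0.0006 0 0 0 0; 0 0 0 0 0 0 0; 0 0 0 0 0 0 0")

```text
clock: 23.05
position: [0.6111, -0.0239, 0.1346]
tool_rot: [-0.443, -0.55, -0.443, 0.552]
contact_force: [0.3, -3.2, -1.2]
width: 0.098
```

Call:
apply_moves(commands="0 0 -0.0006 0 0 0 0; 0 0 -0.0006 0 0 0 0; 0 0 -0.0006 0 0 0 0; 0 0 0 0 0 0 0; 0 0 0 0 0 0 0")

```text
clock: 23.55
position: [0.6114, -0.0228, 0.1346]
tool_rot: [-0.443, -0.55, -0.443, 0.552]
contact_force: [-0.7, -5.9, -1.2]
width: 0.104
```

Call:
apply_moves(commands="0 0 -0.0006 0 0 0 0; 0 0 -0.0006 0 0 0 0; 0 0 0 0 0 0 0; 0 0 0 0 0 0 0")

```text
clock: 23.95
position: [0.6114, -0.0228, 0.1347]
tool_rot: [-0.444, -0.549, -0.442, 0.553]
contact_force: [-1.6, -8.8, -1.6]
width: 0.104
```

Call:
apply_moves(commands="0.0003 -0.0003 0.0006 0 0 0 0; 0 0 0.0006 0 0 0 0; 0 0 0 0 0 0 0; 0 0 0 0 0 0 0")

```text
clock: 24.35
position: [0.6114, -0.0229, 0.1346]
tool_rot: [-0.444, -0.55, -0.442, 0.552]
contact_force: [-0.9, -6.0, -1.4]
width: 0.104
```

Call:
apply_moves(commands="0 0 0.0005 0 0 0 0; 0 0 0 0 0 0 0; 0 0 0 0 0 0 0")

```text
clock: 24.65
position: [0.6114, -0.0229, 0.1346]
tool_rot: [-0.443, -0.55, -0.443, 0.552]
contact_force: [-1.4, -5.6, -0.1]
width: 0.102
```

Call:
apply_moves(commands="0 0 0 0 0 0 0.15; 0 0 0 0 0 0 0.25; 0 0 0 0 0 0 0.35; 0 0 0 0 0 0 0.4; 0 0 0 0 0 0 0.4; 0 0 0 0 0 0 0.4")

```text
clock: 25.25
position: [0.6118, -0.0216, 0.1346]
tool_rot: [0.443, 0.551, 0.443, -0.551]
contact_force: [-0.3, -0.6, 0.3]
width: 0.401
```

Call:
apply_moves(commands="-0.005 0 0 0 0 0 0.4; -0.01 0 0 0 0 0 0.4; -0.02 0 0 0 0 0 0.4; -0.03 0 0 0 0 0 0.4; -0.03 0 0 0 0 0 0.4; -0.03 0 0 0 0 0 0.4; -0.02 0 0 0 0 0 0.4; -0.01 0 0 0 0 0 0.4; 0 0 0 0 0 0 0.4; 0 0 0 0 0 0 0.4")

```text
clock: 26.25
position: [0.6114, -0.0217, 0.2889]
tool_rot: [-0.443, -0.551, -0.443, 0.552]
contact_force: [0.2, -0.2, -0.5]
width: 0.401
```

Call:
apply_moves(commands="0 -0.02 0 0 0 0 0.4; 0 -0.03 0 0 0 0 0.4; 0 -0.03 0 0 0 0 0.4; 0 -0.03 0 0 0 0 0.4; 0 -0.03 0 0 0 0 0.4; 0 -0.03 0 0 0 0 0.4; 0 -0.02 0 0 0 0 0.4; 0 -0.01 0 0 0 0 0.4; 0 0 0 0 0 0 0.4; 0 0 0 0 0 0 0.4")

```text
clock: 27.25
position: [0.4172, 0.0211, 0.2892]
tool_rot: [-0.443, -0.551, -0.443, 0.551]
contact_force: [1.0, 0.7, 0.2]
width: 0.393
```

```bash
python3 - <<'E'
from plan import *
from meas import cloud
from workcell import *
o=get_obs();print(o["clock"],o["position"],o["contact_force"],o["width"])
f=grab_frame("side");t=grab_frame("top");pickle.dump(f,open("s8.pkl","wb"));pickle.dump(t,open("t8.pkl","wb"))
a=cv2.resize(f["img"][130:230,245:345],(400,400),interpolation=cv2.INTER_CUBIC)
b=cv2.resize(t["img"][110:210,285:385],(400,400),interpolation=cv2.INTER_CUBIC)
cv2.imwrite("pics/g8.png",np.hstack([a,b])[:,:,::-1])
d=np.array([.2145,.9767,0]);nn=np.array([.9767,-.2145,0]);ax=np.array([.6036,-.05,.11])
for n,g,g0 in(("side",f,pickle.load(open("side0.pkl","rb"))),("top",t,pickle.load(open("top0.pkl","rb")))):
    for q in(g0,g):
        im=q["img"].astype(int);m=(im[:,:,0]>im[:,:,2]+40)&(im[:,:,1]>im[:,:,2]+20)
        u,v=np.meshgrid(range(640),range(400)); c=proj(q,ax+d*.05+np.array([0,0,.016]))[0]
        m&=np.hypot(u-c[0],v-c[1])<8; w=(im[:,:,0]-im[:,:,2])*m
        print(n,"screw px",(u*w).sum()/w.sum(),(v*w).sum()/w.sum(),m.sum())
    px,P,c=cloud(g,[(.5,.75),(-.2,.03),(.125,.19)])
    a_=(P-ax)@d;x=(P-ax)@nn;k=(P[:,2]>.13)&(abs(x)<.03)
    if k.any(): print(" plate: a",np.percentile(a_[k],[2,50,98]),"x",np.percentile(x[k],[2,50,98]),"ztop",np.percentile(P[k,2],[50,90,98]),k.sum())
E
```

```text
27.25 [0.4172 0.0211 0.2892] [1.0131 0.6617 0.2232] 0.3926720677759928
side screw px 279.72677595628414 185.38524590163934 5
side screw px 279.75992063492066 185.26984126984127 8
 plate: a [0.0142 0.0322 0.0447] x [-0.0069 -0.0043  0.0038] ztop [0.1497 0.1596 0.1605] 116
top screw px 325.61059190031153 152.2429906542056 5
top screw px 325.62264150943395 152.25157232704402 5
 plate: a [0.0142 0.028  0.0427] x [-0.004  -0.0013  0.0063] ztop [0.156  0.1589 0.1599] 57
```

View pics/g8.png

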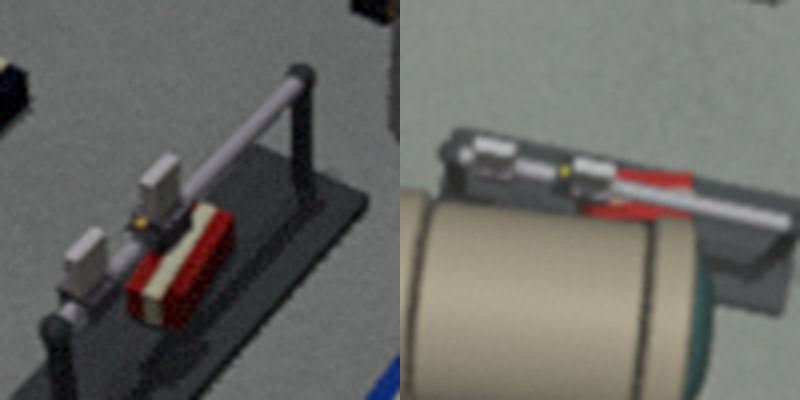

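The clip (crop 160,190) stands upright against the collar (140,225) with no visible gap. Its top is level with the mounted sign, and the collar's screw has moved less than 0.15 px in both views. The robot is clear, so I hand in.

```bash
python3 -c "
from workcell import *
print(finish_job())"
```

```text
the job is handed in; nothing more can be done
None
```

The narrow clip is snapped onto the rail, slid snug against the collar and released. I handed the job in at about 27 s, and no verdict was reported.

**Grasp and fit:** I gripped the short white clip across its plate. I pressed it onto the rail about 59 mm along the rail from where the bore ends up at the collar. Force peaked near 5 N while snapping on and stopped at 9.5 N when the saddle landed.

**Slide and press:** Sliding drag was about 3.5 to 5 N. I pressed against the collar at about 15 N total for more than 0.3 s, so roughly 10 N on the collar by my estimate. The contact force itself was not measured directly.

**One slip:** While easing off, I backed too far and the clip probably slid back about 1 mm. I pushed it up to the same contact position again (about 9 N total) and released it under a slight forward load.

**Last checks:**
- **Collar:** its screw moved less than 0.15 px in both views.
- **Clip:** the plate is upright, its top measures about 0.160 m, the same as the mounted sign, and no gap to the collar is visible.
- **Red box:** it looks unmoved. I did not measure the other bystanders again, but the arm only worked close to the clip and the rail.
- **Disagreement:** during the approach the side view and the arm's own position differed by 1 to 2.5 mm across the rail. I moved 1 mm to correct it, and the small sideways forces during pressing confirmed the fit.

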